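Clamp the glued hand mirror

TASK

The cracked handle of the hand mirror has just been glued. Lay the mirror face up on the gluing board and slide its handle between the cheeks, under the clamp's pad, fully home against the stop; then wind the crank clockwise until the pad meets the handle and snug it by feel to a squeeze of about 50 newtons, never near 95, and let go. Leave the other things where they are.

Things in the scene. Friction and masses are not known exactly. Their poses are not given: they have to be found in the camera images.
- clamp: plywood gluing board, 250 x 110 x 18 mm, fixed to the counter, carrying a grey steel C-shaped screw clamp. Origin on the counter straight below the screw axis; z up; +x along the board from the screw to the open loading end. Board: x -50 to +200, y -55 to +55, top z = 18 mm. The C's spine: x -17 to +17, y +33 to +55 mm, up to z = 102 mm.
- clamp_stop (a point): point on the board's top in the middle of the stop block's face, where the handle's butt must end (clamp x = -30 mm, y = 0, z = 18 mm); the block is 42 mm wide, 14 mm high
- channel_mouth (a point): middle of the channel's mouth, on the board's top (clamp x = 51 mm). Two steel cheeks 12 mm high form a channel along clamp x, 26 mm wide from the stop to x = 30 mm, then flared to about 42 mm at this mouth
- bridge_top (a point): on the screw axis, on top of the C's bridge, which crosses over the channel (clamp x -17 to +17, y -20 to +55, z 80 to 102 mm). The screw keeps its place when let go. Turning it free takes a push of about 5.3 N at the knob along its circle while it moves (0.24 N m friction); squeezing adds 0.71 N for every 10 N of squeeze: about 8.8 N in all at 50 N. Over 95 N the glue joint breaks.
- mirror: loose hand mirror lying face up, flat underside, 18 mm thick, about 0.17 kg: straight wooden handle 22 mm wide, round wooden frame 100 mm across, silvery face. Origin on the underside, on the handle's centre line, 110 mm from the butt (near the centre of mass, good to grip); +x from butt to frame (frame centre x = +85 mm), z up out of the face. Bare handle: x -110 to +37 mm.
- mirror_butt (a point): middle of the handle's butt end, on the underside (mirror x = -110 mm, z = 0)
- spindle: the clamp's screw with crank and pad. Origin on the screw axis at mid-height of the 10 mm thick crank arm; z up, does not turn; sinks 20 mm per turn clockwise seen from above. Below hangs a sprung pad 28 mm across, its underside 84 to 92 mm under the origin (varies, unmeasured), at first 8 to 21 mm above a loaded handle. Once it touches, squeeze grows 28 N per mm of screw travel (89 N per rad).
- crank_knob (a point): centre of the crank's wooden knob: upright cylinder 22 mm across, 42 mm high, spinning freely on its pin, 45 mm from the screw axis, centre 27 mm above the spindle's origin, foot 1 mm above the arm. At first it points away from the loading end, within 46 degrees. It goes round and down with the crank. Pushes read while it stands still can be a third lower.
- tray: bystander, leave alone: concrete-grey ceramic tray, 100 x 200 x 18 mm; origin at the centre of its underside
- toothbrush: bystander, leave alone: mint plastic toothbrush, 165 mm long, lying in the tray; origin at the centre of its underside
- tube: bystander, leave alone: capped aluminium cream tube lying flat, 120 x 42 x 16 mm; origin at the centre of its underside
- tumbler: bystander, leave alone: glass tumbler, 70 mm across, 95 mm high; origin at the centre of its underside
- nail_brush: bystander, leave alone: wooden nail brush lying bristles down, 36 x 85 x 30 mm; origin at the centre of its underside
- spring_clamp: bystander, leave alone: small black spring clamp lying flat, 85 mm long, 16 mm high; origin at the centre of its underside
- jar: bystander, leave alone: white ceramic cream jar, 60 mm across, 45 mm high; origin at the centre of its underside
Things that resemble listed ones, but are neither listed nor needed, are in the scene too. What is shaped like the mirror but red is not meant.

How it is judged (in metres and radians):
On the way, in this order (a step that is already met when the one before it is completed fails the run):
1. the mirror lies flat in the channel with its butt home at the stop, the pad not yet on it (horizontal distance between mirror_butt and clamp_stop below 0.005 m and z of mirror_butt in the frame of clamp_stop below 0.003 m and angle between the x axis of mirror and the x axis of clamp, either way round below 0.08 rad and angle between mirror's own z axis and vertical below 0.06 rad and contact force between spindle and mirror below 1 N), for 0.2 s.
2. the pad has met the handle (contact force between spindle and mirror above 8 N), for 0.1 s.
At the end, for the whole second after the job is handed in: The mirror lies face up and flat on the board at rest, its butt within 5 mm of the stop's middle and 3 mm of the board's surface, its handle within 0.08 rad of the channel, and the pad squeezes it with 35 to 65 N (horizontal distance between mirror_butt and clamp_stop below 0.005 m and z of mirror_butt in the frame of clamp_stop below 0.003 m and angle between the x axis of mirror and the x axis of clamp, either way round below 0.08 rad and angle between mirror's own z axis and vertical below 0.06 rad and contact force between spindle and mirror between 35 and 65 N and linear speed of mirror below 0.01 m/s); the robot touches nothing.
It fails at once if the pad squeezes the handle with more than 95 N (contact force between spindle and mirror above 95 N).
It fails at once if a bystander is moved by more than 20 mm, or the tumbler is tipped (distance of any of tray, toothbrush, tube, tumbler, nail_brush, spring_clamp, jar from where it was at the start of the episode above 0.02 m or angle between tumbler's own z axis and vertical above 0.3 rad).
It also fails if it takes over 72 s, if anything falls off the work surface, if the arm or the gripper's body presses on something with over 40 N, if the wrist force passes 120 N, or if a joint passes its speed limit or range.

ROBOT

A 6-joint arm with a two-finger parallel gripper is mounted at the origin on the work surface. World frame = base frame: x ahead of the robot, y to its left, z up, the work surface at z = 0. Lengths are in mm, angles in rad, forces in N, time in s.
With the tool pointing down it reaches from about 275 to 975 mm from the base axis. Payload 8.4 kg.
Tool frame: the origin (TCP) lies at the centre of the arm's flange, where the gripper is bolted on; the fingertips stand 190 mm ahead of it and the grasp point (between the pads) lies 171 mm ahead of it; z points along the fingers, y is the line along which they close (so a half turn about z gives the same grasp; the last joint's range is limited). The gripper opens to 92 mm and grips with 3 to 60 N. Pads are 20 mm wide; open, the fingers measure 128 mm over their backs; the gripper's body (75 mm by 189 mm) begins 69 mm behind the grasp point.
Start: joints at [1.155, 0.353, 1.633, -0, 1.155, -0.002], TCP at [251.307, 572.254, 404.683] pointing down, gripper open.
Joint ranges: [-2.63, 2.63], [-0.92, 2.1], [0.06, 2.66], [-1.3, 4.44], [0, 2.69], [-3.02, 3.02]. Speed limits (rad/s): [2.22, 2.22, 2.79, 3.14, 3.14, 3.14].

INTERFACE

Orientations are given as [roll, pitch, yaw] about the fixed x, y, z axes, in that order (R = Rz(yaw) Ry(pitch) Rx(roll)).
In Python, from workcell import ctrl gives the robot as it stands. The module is installed in compiled form; this text tells all that it offers.
- The arm moves only by the tool jog_arm, never from a script. Its argument "moves" is a list of rows, each an object with "claw": the opening, from -1 (shut) to 1 (fully open); "travel": the shift along the tool's x, y, z in mm, a list of three; "spin": the turn about the tool's z in rad. A call has 1 to 12 rows; each row is the pose to reach, as a shift and turn from the pose commanded when the call began, along the tool's axes at that moment; what a row does not reach only later rows make up. A row lasts 1/10 s, in which the tool goes at most 50 mm and 8.59 degrees, less where a joint would pass 70% of its speed; a pose out of reach is approached as far as the arm can. A call with a gripper value outside its range is refused whole. The fingers move at their own pace and stop on an object; "grip_force" is the grip in N (left out, the last holds). Time passes only in rows, so rows that repeat a pose let the fingers close. It gives the time, the measured TCP pose, the force, the opening and the grip force at its end, in the units of the state.
- ctrl.state(): the state, without advancing time (a new reading comes with each control period).
- ctrl.capture(name): name is "scene" or "side" or "wrist"; returns (picture, depth): 400x640x3 uint8, red, green, blue; 400x640 float32, mm along the optical axis (not along the pixel's ray), 0 where there is no reading.
- ctrl.camera_model(name): a dict with "K" (3x3 intrinsics, pixels), "k1" (the pictures are not rectified: a ray, as slopes to the right and down, at radius r is drawn at 1 + k1 r^2 times it, then the intrinsics apply), "xyz" and "orientation" of the camera in the world. Camera axes: x right, y up, looking along -z (the intrinsics and any distortion apply to the point x, -y, -z); pixel columns grow to the right and rows downward; lengths in mm; the calibration is good to about 2 mm. A picture is of the moment at which its call begins: read the wrist's pose just before it. camera_model takes no time and is no camera call; for the wrist camera it gives the pose at the moment of the call.
- ctrl.hand_in(): hands the job in; it is judged then, once.
The state is a dict: "time_s": time; "q": joint angles; "qvel": joint speeds; "tau": joint torques, N m; "position": TCP position; "ee_rot": TCP orientation; "ft_force": force on the tool from outside, world axes, zero at the start; "wrist_torque": the same for the moment, N m; "grip_width": opening from 0.0 (shut) to 1.0 (fully open); "finger_force": force on a finger pad.
Only numpy, scipy, OpenCV 4.12 (cv2) and the standard library are available. Lean on these libraries where they do the work, as an engineer would, in place of code of your own. Each camera call takes 0.05 s, during which the arm holds its last target. There are 200 camera calls.

## Working session

There is one attempt and no reset: what is moved stays moved. The work goes in short steps, Python scripts to look and compute and a tool call to move; the robot and the scene stay as the last step left them, time stands still between calls to the robot, and variables do not carry over. Pictures are saved under pics/ and viewed, at most 10 in all, crops included, and the job is handed in when it is done.

Besides the shell and the picture viewer there is one more tool, called after "Call:" in YAML: its name, and indented under it one key for each argument. jog_arm: Moves the arm, as the interface text tells. Its arguments: {"type":"object","properties":{"moves":{"type":"array","items":{"type":"object","properties":{"claw":{"type":"number"},"travel":{"type":"array","items":{"type":"number"}},"spin":{"type":"number"}}}},"grip_force":{"type":"number"}},"required":["moves"]}

```bash
mkdir -p pics
cat > h.py <<'E'
import numpy as np, cv2
from scipy.spatial.transform import Rotation as R
from workcell import ctrl
def cam(n):
    m=ctrl.camera_model(n); K=np.array(m["K"]); o=m["orientation"]
    o=np.array(o,float)
    Rm=o if o.shape==(3,3) else R.from_euler('xyz',o).as_matrix()
    return K,m["k1"],np.array(m["xyz"],float),Rm
def ray(C,uv):
    K,k1,p,Rm=C
    d=np.array([(uv[0]-K[0,2])/K[0,0],(uv[1]-K[1,2])/K[1,1]])
    u=d.copy()
    for _ in range(20): u=d/(1+k1*(u@u))
    return p,Rm@np.array([u[0],-u[1],-1])
def onz(C,uv,z):
    p,d=ray(C,uv); return p+d*(z-p[2])/d[2]
def atdepth(C,uv,dep):
    p,d=ray(C,uv); return p+d*dep
def proj(C,P):
    K,k1,p,Rm=C; c=Rm.T@(np.array(P,float)-p); s=np.array([c[0],-c[1]])/-c[2]
    s=s*(1+k1*(s@s)); return K[0,0]*s[0]+K[0,2],K[1,1]*s[1]+K[1,2]
def shot(n,f):
    C=cam(n); im,d=ctrl.capture(n); cv2.imwrite(f"pics/{f}.png",im[:,:,::-1]); np.save(f"pics/{f}.npy",d)
    np.savez(f"pics/{f}_cam.npz",K=C[0],k1=C[1],p=C[2],R=C[3]); return C,im,d
def load(f):
    z=np.load(f"pics/{f}_cam.npz"); return (z["K"],float(z["k1"]),z["p"],z["R"]),cv2.imread(f"pics/{f}.png"),np.load(f"pics/{f}.npy")
E
python3 - <<'E'
from h import *
s=ctrl.state(); print(s)
for n in("scene","side","wrist"):
    C,_,_=shot(n,n+"0"); print(n,C[2].round(),C[3].round(2).tolist(),C[0].round(1).tolist(),C[1])
E
```

```text
{'time_s': 0.0, 'q': array([ 1.15460479e+00,  3.53656006e-01,  1.63411136e+00, -3.46409121e-05,
        1.15519044e+00, -2.43424053e-03]), 'qvel': array([-1.43837394e-03,  1.41599022e-03, -3.35841089e-04,  2.00257129e-05,
        2.20224379e-04, -5.49577988e-05]), 'tau': array([-4.21494042e-04, -5.93858242e+01, -3.34205282e+01,  6.98192976e-02,
        2.37902789e-02, -1.52700309e-04]), 'position': array([251.21705068, 572.0455743 , 403.9683489 ]), 'ee_rot': array([-3.14022743e+00,  2.83496707e-05,  2.72784939e+00]), 'ft_force': array([-0.6767629 , -0.78239584, -0.16681538]), 'wrist_torque': array([ 0.01579835,  0.00610294, -0.02275186]), 'finger_force': 0.0, 'grip_width': 0.9997290258628185}
scene [1214.  541.  840.] [[-0.54, -0.53, 0.66], [0.84, -0.34, 0.41], [0.0, 0.78, 0.63]] [[431.1, 0.0, 321.0], [0.0, 431.1, 200.5], [0.0, 0.0, 1.0]] -0.07155162166550535
side [ -60. -575.  699.] [[0.78, 0.34, -0.53], [-0.62, 0.45, -0.64], [0.02, 0.83, 0.56]] [[376.2, 0.0, 320.8], [0.0, 376.2, 194.0], [0.0, 0.0, 1.0]] -0.002275381200449961
wrist [187. 600. 384.] [[0.4, -0.89, -0.22], [0.92, 0.39, 0.1], [-0.0, -0.24, 0.97]] [[322.9, 0.0, 315.3], [0.0, 322.9, 201.9], [0.0, 0.0, 1.0]] -0.04881059410888246
```

View pics/scene0.png

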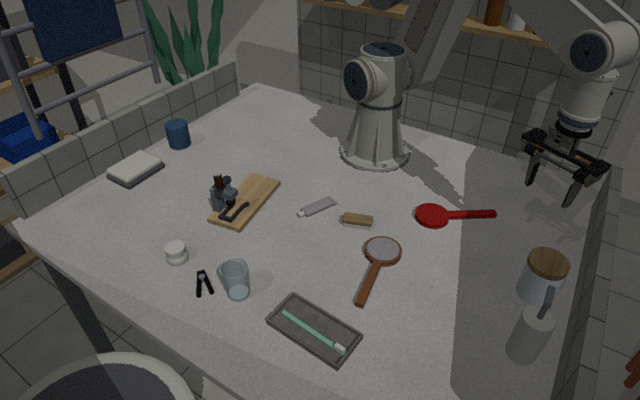

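View pics/side0.png

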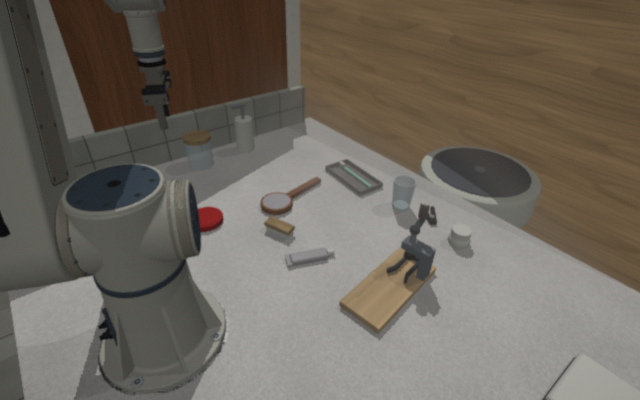

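Scene: the wooden mirror (frame at 383,250, handle to 361,304) lies apart from a red look-alike at (432,215). The clamp board spans (230,225)–(262,180), with its open end towards the robot. I'll measure and enlarge both.

Run:
```python
from h import *
C,im,d=load("scene0"); S,im2,d2=load("side0")
def depthpts(C,d,m):
    v,u=np.nonzero(m); return np.array([atdepth(C,(a,b),d[b,a]) for a,b in zip(u,v) if d[b,a]>0])
for nm,C_,im_,d_,box in(("scene",C,im,d,(340,225,415,315)),("side",S,im2,d2,(250,170,330,220))):
    x0,y0,x1,y1=box
    hsv=cv2.cvtColor(im_,cv2.COLOR_BGR2HSV); m=np.zeros(hsv.shape[:2],bool)
    m[y0:y1,x0:x1]=(hsv[y0:y1,x0:x1,1]>100)&(hsv[y0:y1,x0:x1,0]<20)
    P=depthpts(C_,d_,m); print(nm,len(P),P.mean(0).round(1),np.percentile(P[:,2],[5,50,95]).round(1))
    n,l=cv2.connectedComponents(m.astype(np.uint8)); k=np.argmax(np.bincount(l[l>0])); m=(l==k)
    v,u=np.nonzero(m); Q=np.array([onz(C_,(a,b),16)[:2] for a,b in zip(u,v)])
    c=Q.mean(0); w,V=np.linalg.eigh(np.cov((Q-c).T)); ax=V[:,1]; t=(Q-c)@ax; s=(Q-c)@V[:,0]
    print(" ax",ax.round(3),np.degrees(np.arctan2(ax[1],ax[0])).round(1),"ends",(c+ax*t.min()).round(),(c+ax*t.max()).round())
    for a in np.arange(t.min(),t.max(),20):
        k=(t>=a)&(t<a+20); 
        if k.any(): print("  ",round(a),(c+ax*(a+10)+V[:,0]*(s[k].min()+s[k].max())/2).round(),round(np.ptp(s[k])))
# board
for nm,C_,im_,d_,box in(("scene",C,im,d,(200,165,290,235)),("side",S,im2,d2,(335,240,445,335))):
    x0,y0,x1,y1=box
    hsv=cv2.cvtColor(im_,cv2.COLOR_BGR2HSV); m=np.zeros(hsv.shape[:2],np.uint8)
    m[y0:y1,x0:x1]=((hsv[y0:y1,x0:x1,1]>70)&(hsv[y0:y1,x0:x1,0]<28)&(hsv[y0:y1,x0:x1,2]>60))*255
    v,u=np.nonzero(m); Q=np.array([atdepth(C_,(a,b),d_[b,a]) for a,b in zip(u,v)])
    Q=Q[(Q[:,2]>12)&(Q[:,2]<24),:2].astype(np.float32)
    print(nm,len(Q),cv2.minAreaRect(Q),cv2.boxPoints(cv2.minAreaRect(Q)).round().tolist())
a=cv2.resize(im[160:235,190:290],None,fx=4,fy=4,interpolation=3)
b=cv2.resize(im2[195:335,335:450],(400,487),interpolation=3)
c=cv2.resize(im[225:315,340:420],(400,300) if 0 else (267,300),interpolation=3)
o=np.zeros((600,800,3),np.uint8); o[:300,:400]=a;o[:487,400:]=b;o[300:,:267]=c
cv2.imwrite("pics/crop0.png",o)
```

```text
scene 642 [532.8 266.2  16.4] [ 8.9 17.2 20.2]
 ax [-0.992 -0.129] -172.6 ends [639. 280.] [402. 249.]
   -106 [629. 280.] 21
   -86 [609. 277.] 23
   -66 [590. 274.] 22
   -46 [570. 271.] 21
   -26 [550. 267.] 21
   -6 [530. 264.] 22
   14 [511. 261.] 21
   34 [491. 258.] 68
   54 [471. 256.] 89
   74 [451. 251.] 97
   94 [432. 247.] 97
   114 [412. 244.] 86
side 91 [429.7 224.2  16. ] [ 8.3 16.7 20.6]
 ax [-0.87   0.492] 150.5 ends [460. 191.] [379. 237.]
   -53 [460. 210.] 45
   -33 [431. 200.] 14
   -13 [410. 204.] 16
   7 [396. 220.] 27
   27 [391. 252.] 43
scene 1518 ((469.7154541015625, -198.95567321777344), (255.93284606933594, 113.23452758789062), 8.589892387390137) [[335.0, -162.0], [352.0, -274.0], [605.0, -236.0], [588.0, -124.0]]
side 3068 ((467.7670593261719, -202.25205993652344), (248.89068603515625, 107.77568817138672), 9.051762580871582) [[336.0, -169.0], [353.0, -275.0], [599.0, -236.0], [582.0, -129.0]]
```

View pics/crop0.png

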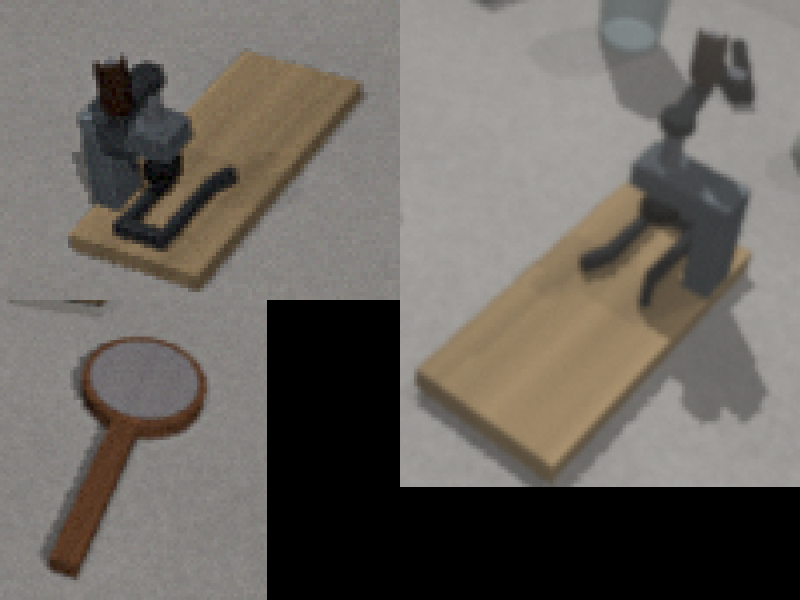

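The crop confirms it: the brown wooden mirror with silvery face (handle end scene 361,304) is the one meant, and the red one is not. The crank knob points to the far side. I'll move above the mirror grip.

Call:
jog_arm:
  moves:
    - {"travel":[-378,-170,85],"spin":-0.573,"claw":0.1}
    - {"travel":[-378,-170,85],"spin":-0.573,"claw":0.1}
    - {"travel":[-378,-170,85],"spin":-0.573,"claw":0.1}
    - {"travel":[-378,-170,85],"spin":-0.573,"claw":0.1}
    - {"travel":[-378,-170,85],"spin":-0.573,"claw":0.1}
    - {"travel":[-378,-170,85],"spin":-0.573,"claw":0.1}
    - {"travel":[-378,-170,85],"spin":-0.573,"claw":0.1}
    - {"travel":[-378,-170,85],"spin":-0.573,"claw":0.1}
    - {"travel":[-378,-170,85],"spin":-0.573,"claw":0.1}
    - {"travel":[-378,-170,85],"spin":-0.573,"claw":0.1}
    - {"travel":[-378,-170,85],"spin":-0.573,"claw":0.1}
    - {"travel":[-378,-170,85],"spin":-0.573,"claw":0.1}

```text
time_s: 1.35
position: [528.4, 265.4, 319.8]
ee_rot: [3.141, -0.0, -2.982]
ft_force: [0.9, -0.4, 0.6]
grip_width: 0.55
finger_force: 0.0
```

```bash
cat > m.py <<'E'
from h import *
import sys
def mirror(C,im,z=18,zone=None):
    hsv=cv2.cvtColor(im,cv2.COLOR_RGB2HSV); m=((hsv[...,1]>105)&(hsv[...,0]<16)&(hsv[...,2]>40)).astype(np.uint8)
    n,l,st,_=cv2.connectedComponentsWithStats(m); out=[]
    for k in range(1,n):
        if st[k,4]<1500: continue
        v,u=np.nonzero(l==k); Q=np.array([onz(C,(a,b),z)[:2] for a,b in zip(u,v)])
        print("comp",st[k],np.median(hsv[l==k],0)); out.append(Q)
    return out
def axis(Q):
    c=Q.mean(0); w,V=np.linalg.eigh(np.cov((Q-c).T)); a=V[:,1]
    if a[0]>0:a=-a
    n=np.array([-a[1],a[0]]); t=(Q-c)@a; s=(Q-c)@n
    T=[];M=[]
    for q in np.arange(t.min()+4,t.min()+115,4):
        k=(t>=q)&(t<q+4)
        if k.sum()>3: T.append(q+2);M.append((s[k].min()+s[k].max())/2)
    p=np.polyfit(T,M,1); yaw=np.arctan2(a[1],a[0])+np.arctan(p[0])
    butt=c+a*t.min()+n*np.polyval(p,t.min()); d=np.array([np.cos(yaw),np.sin(yaw)])
    print("butt",butt.round(1),"yaw",np.round(yaw%(2*np.pi),3),"len",np.ptp(t).round(1),"origin",(butt+110*d).round(1)); return butt,yaw
E
python3 - <<'E'
from m import *
s=ctrl.state();print(s["time_s"],s["position"],s["ee_rot"],s["grip_width"])
C,im,d=shot("wrist","w1")
for Q in mirror(C,im): axis(Q)
E
```

```text
1.35 [528.43887319 265.37917953 319.82848949] [ 3.14133366e+00 -1.85354904e-04 -2.98182027e+00] 0.5496706222253098
comp [ 254   30  116  271 5394] [ 13. 168. 124.]
butt [627.5 279.1] yaw 3.301 len 241.3 origin [518.9 261.6]
```

View pics/w1.png

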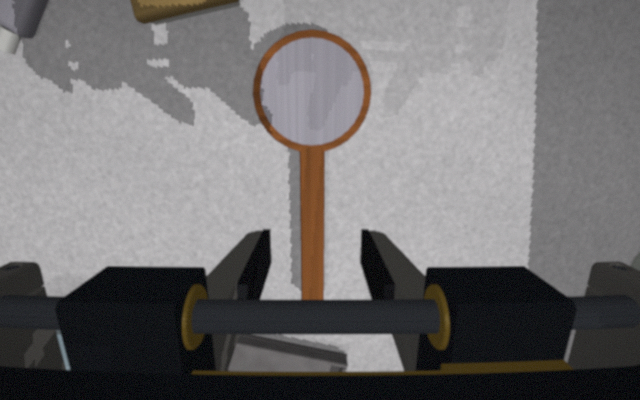

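The mirror lies straight ahead (frame centre 312,90; handle along column 312, its butt hidden by the gripper bar). I'll descend and grip.

Call:
jog_arm:
  moves:
    - {"travel":[6,-2,50],"claw":0.1}
    - {"travel":[6,-2,100],"claw":0.1}
    - {"travel":[6,-2,125],"claw":0.1}
    - {"travel":[6,-2,125],"claw":0.1}
    - {"travel":[6,-2,126],"claw":0.1}
    - {"travel":[6,-2,126],"claw":-1}
    - {"travel":[6,-2,126],"claw":-1}
    - {"travel":[6,-2,126],"claw":-1}
    - {"travel":[6,-2,126],"claw":-1}
    - {"travel":[6,-2,126],"claw":-1}
    - {"travel":[6,-2,126],"claw":-1}
  grip_force: 25

```text
invalid input at $.moves[0]: expected keys claw, travel, spin
```

Call:
jog_arm:
  moves:
    - {"travel":[6,-2,50],"spin":0,"claw":0.1}
    - {"travel":[6,-2,100],"spin":0,"claw":0.1}
    - {"travel":[6,-2,125],"spin":0,"claw":0.1}
    - {"travel":[6,-2,125],"spin":0,"claw":0.1}
    - {"travel":[6,-2,126],"spin":0,"claw":0.1}
    - {"travel":[6,-2,126],"spin":0,"claw":-1}
    - {"travel":[6,-2,126],"spin":0,"claw":-1}
    - {"travel":[6,-2,126],"spin":0,"claw":-1}
    - {"travel":[6,-2,126],"spin":0,"claw":-1}
    - {"travel":[6,-2,126],"spin":0,"claw":-1}
    - {"travel":[6,-2,126],"spin":0,"claw":-1}
  grip_force: 25

```text
time_s: 2.5
position: [523.5, 261.8, 194.1]
ee_rot: [3.141, 0.0, -2.982]
ft_force: [-1.8, 0.3, 5.9]
grip_width: 0.235
finger_force: 25.0
```

Call:
jog_arm:
  moves:
    - {"travel":[0,0,-40],"spin":0,"claw":-1}
    - {"travel":[0,0,-80],"spin":0,"claw":-1}
    - {"travel":[20,-40,-100],"spin":0,"claw":-1}
    - {"travel":[40,-80,-100],"spin":0.006,"claw":-1}
    - {"travel":[62,-122,-100],"spin":0.006,"claw":-1}
    - {"travel":[84,-165,-100],"spin":0.006,"claw":-1}
    - {"travel":[106,-208,-100],"spin":0.006,"claw":-1}
    - {"travel":[128,-251,-100],"spin":0.006,"claw":-1}
    - {"travel":[150,-295,-100],"spin":0.006,"claw":-1}
    - {"travel":[172,-338,-100],"spin":0.006,"claw":-1}
    - {"travel":[194,-381,-100],"spin":0.006,"claw":-1}
    - {"travel":[210,-413,-90],"spin":0.006,"claw":-1}

```text
time_s: 3.7
position: [380.7, -181.7, 284.4]
ee_rot: [-3.14, 0.002, -2.989]
ft_force: [1.0, -0.1, -1.5]
grip_width: 0.237
finger_force: 25.0
```

Call:
jog_arm:
  moves:
    - {"travel":[10,-20,20],"spin":0,"claw":-1}
    - {"travel":[18,-34,40],"spin":0,"claw":-1}
    - {"travel":[18,-34,40],"spin":0,"claw":-1}
    - {"travel":[18,-34,40],"spin":0,"claw":-1}
    - {"travel":[18,-34,40],"spin":0,"claw":-1}

```text
time_s: 4.2
position: [369.4, -215.3, 244.2]
ee_rot: [-3.141, 0.001, -2.988]
ft_force: [0.4, 0.7, -1.5]
grip_width: 0.235
finger_force: 25.0
```

Run:
```python
from h import *
s=ctrl.state();print(s["time_s"],s["position"],s["ee_rot"],s["ft_force"],s["grip_width"])
C,im,_=shot("scene","s2");D,im2,_=shot("side","d2")
a=im[130:270,180:340];b=im2[170:340,300:450]
o=np.zeros((600,800,3),np.uint8);o[:350,:400]=cv2.resize(a,(400,350),interpolation=3);o[:453,400:]=cv2.resize(b,(400,453),interpolation=3)
cv2.imwrite("pics/c2.png",o[:460,:,::-1])
```

```text
4.2 [ 369.37654649 -215.32930396  244.24262881] [-3.14130621e+00  5.36353789e-04 -2.98803191e+00] [ 0.37360655  0.7263105  -1.50911819] 0.23458645900844338
```

View pics/c2.png

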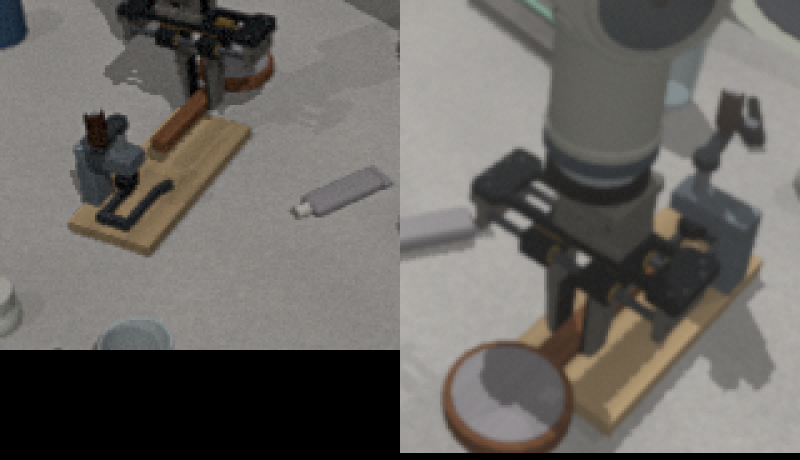

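Scene crop: the handle's butt at (160,143) is poised over the board, ahead of the channel mouth (right cheek tip ≈170,184). I'll check lateral offset numerically.

Run:
```python
from m import *
O=np.array([542.8,-189.]);a=3.2955;X=np.array([np.cos(a),np.sin(a)]);Y=np.array([-X[1],X[0]])
cl=lambda P:np.round([(P[:2]-O)@X,(P[:2]-O)@Y],1)
C,im,d=load("scene0"); im=im.astype(int)
# dark pixels near clamp, from depth: cheeks z 24-34
for nm in("scene0","side0"):
    C,im,d=load(nm); g=im.max(2)
    x0,y0,x1,y1=(205,170,275,235) if nm=="scene0" else (370,230,440,300)
    P=[]
    for v in range(y0,y1):
        for u in range(x0,x1):
            if g[v,u]<55:
                p=atdepth(C,(u,v),d[v,u])
                if 25<p[2]<34: P.append(cl(p))
    P=np.array(P)
    for q in np.arange(-45,60,10):
        k=P[(P[:,0]>=q)&(P[:,0]<q+10),1]
        for side in(-1,1):
            kk=k[k*side>0]
            if len(kk)>2: print(nm,q,"y",side,len(kk),kk.min(),kk.max())
C,im,d=load("s2")
hsv=cv2.cvtColor(im,cv2.COLOR_BGR2HSV); m=(hsv[...,1]>115)&(hsv[...,0]<14)
z=68+1
v,u=np.nonzero(m);k=(u>235)&(u<270)&(v>160)&(v<195);Q=np.array([cl(onz(C,p,z)) for p in zip(u[k],v[k])])
for q in np.arange(50,120,8):
    kk=Q[(Q[:,0]>=q)&(Q[:,0]<q+8),1]
    if len(kk)>3: print("handle",q,len(kk),kk.min(),kk.max())
print(Q[:,0].min())
```

```text
scene0 -45 y -1 20 -24.0 -0.1
scene0 -45 y 1 16 1.7 20.6
scene0 -35 y -1 6 -20.6 -11.3
scene0 -35 y 1 9 0.7 17.7
scene0 -25 y -1 6 -20.0 -13.3
scene0 -25 y 1 5 12.5 16.7
scene0 -15 y -1 9 -22.2 -16.0
scene0 -15 y 1 12 13.1 34.5
scene0 -5 y -1 7 -23.1 -14.8
scene0 -5 y 1 11 9.8 34.4
scene0 5 y -1 8 -23.0 -14.2
scene0 5 y 1 8 9.8 34.5
scene0 15 y -1 9 -24.6 -14.6
scene0 25 y -1 9 -25.1 -17.8
scene0 35 y -1 10 -29.1 -15.5
side0 -35 y 1 11 2.9 14.5
side0 -15 y -1 3 -13.5 -12.9
side0 -5 y -1 3 -14.2 -13.0
side0 -5 y 1 4 17.8 20.5
side0 5 y 1 6 18.0 20.6
side0 15 y -1 3 -13.7 -12.8
side0 15 y 1 7 17.7 20.7
side0 25 y -1 5 -14.8 -12.3
side0 25 y 1 6 17.9 21.7
side0 35 y -1 6 -20.2 -16.9
side0 35 y 1 5 21.0 25.3
side0 45 y -1 5 -22.3 -18.9
side0 45 y 1 6 23.6 27.2
handle 50 9 -18.0 -2.1
handle 58 11 -21.1 3.1
handle 66 16 -21.2 8.3
handle 74 17 -21.6 8.2
handle 82 14 -19.2 8.1
handle 90 15 -22.0 7.9
handle 98 14 -19.6 7.8
handle 106 16 -22.7 5.0
handle 114 13 -20.1 7.5
50.7
```

Call:
jog_arm:
  moves:
    - {"travel":[0,-1,20],"spin":0,"claw":-1}
    - {"travel":[0,-1,30],"spin":0,"claw":-1}
    - {"travel":[0,-1,32],"spin":0,"claw":-1}
    - {"travel":[0,-1,32],"spin":0,"claw":-1}
    - {"travel":[0,-1,32],"spin":0,"claw":-1}

```text
time_s: 4.8
position: [369.4, -216.4, 212.1]
ee_rot: [3.141, 0.0, -2.988]
ft_force: [0.1, 2.4, 4.2]
grip_width: 0.237
finger_force: 25.0
```

Call:
jog_arm:
  moves:
    - {"travel":[-8,0,0],"spin":0,"claw":-1}
    - {"travel":[-16,0,0],"spin":0,"claw":-1}
    - {"travel":[-24,0,0],"spin":0,"claw":-1}
    - {"travel":[-32,0,0],"spin":0,"claw":-1}
    - {"travel":[-40,0,0],"spin":0,"claw":-1}

```text
time_s: 5.3
position: [407.9, -210.2, 212.0]
ee_rot: [3.14, -0.003, -2.987]
ft_force: [-8.5, -1.6, 12.2]
grip_width: 0.24
finger_force: 25.0
```

Call:
jog_arm:
  moves:
    - {"travel":[-2,0,-0.8],"spin":0,"claw":-1}
    - {"travel":[-8,0,-0.8],"spin":0,"claw":-1}
    - {"travel":[-14,0,-0.8],"spin":0,"claw":-1}
    - {"travel":[-20,0,-0.8],"spin":0,"claw":-1}

```text
time_s: 5.7
position: [428.9, -207.5, 212.5]
ee_rot: [3.142, -0.0, -2.988]
ft_force: [-0.6, -0.6, -0.7]
grip_width: 0.239
finger_force: 25.0
```

Call:
jog_arm:
  moves:
    - {"travel":[-5,0,0],"spin":0,"claw":-1}
    - {"travel":[-10,0,0],"spin":0,"claw":-1}
    - {"travel":[-15,0,0],"spin":0,"claw":-1}
    - {"travel":[-20,0,0],"spin":0,"claw":-1}

```text
time_s: 6.1
position: [448.5, -204.4, 212.4]
ee_rot: [3.142, -0.0, -2.988]
ft_force: [-0.8, -0.8, -0.7]
grip_width: 0.238
finger_force: 25.0
```

Call:
jog_arm:
  moves:
    - {"travel":[-4,0,0],"spin":0,"claw":-1}
    - {"travel":[-8,0,0],"spin":0,"claw":-1}
    - {"travel":[-10,0,0],"spin":0,"claw":-1}

```text
time_s: 6.4
position: [458.5, -203.0, 212.5]
ee_rot: [-3.141, 0.0, -2.988]
ft_force: [-0.8, -0.4, -0.1]
grip_width: 0.235
finger_force: 25.0
```

Call:
jog_arm:
  moves:
    - {"travel":[-1.5,0,0],"spin":0,"claw":-1}
    - {"travel":[-3,0,0],"spin":0,"claw":-1}

```text
time_s: 6.6
position: [461.1, -202.5, 212.5]
ee_rot: [3.142, -0.0, -2.988]
ft_force: [-0.5, 1.5, -0.1]
grip_width: 0.236
finger_force: 25.0
```

Call:
jog_arm:
  moves:
    - {"travel":[-1.5,0,0],"spin":0,"claw":-1}
    - {"travel":[-3,0,0],"spin":0,"claw":-1}

```text
time_s: 6.8
position: [464.0, -202.1, 212.5]
ee_rot: [3.142, -0.0, -2.988]
ft_force: [0.3, 0.6, -0.8]
grip_width: 0.24
finger_force: 25.0
```

Call:
jog_arm:
  moves:
    - {"travel":[-1.5,0,0],"spin":0,"claw":-1}
    - {"travel":[-2.5,0,0],"spin":0,"claw":-1}

```text
time_s: 7.0
position: [466.3, -201.7, 212.5]
ee_rot: [3.142, -0.001, -2.988]
ft_force: [-5.1, -3.7, 3.9]
grip_width: 0.238
finger_force: 25.0
```

Call:
jog_arm:
  moves:
    - {"travel":[-1.5,0,0],"spin":0,"claw":-1}
    - {"travel":[-2.5,0,0],"spin":0,"claw":-1}

```text
time_s: 7.2
position: [467.2, -201.6, 212.4]
ee_rot: [3.141, -0.005, -2.987]
ft_force: [-14.7, -9.7, 13.1]
grip_width: 0.237
finger_force: 25.0
```

Call:
jog_arm:
  moves:
    - {"travel":[-1,0,0],"spin":0,"claw":-1}
    - {"travel":[-2,0,0],"spin":0,"claw":-1}

```text
time_s: 7.4
position: [467.9, -201.5, 212.4]
ee_rot: [3.14, -0.008, -2.986]
ft_force: [-23.3, -13.4, 18.5]
grip_width: 0.239
finger_force: 25.0
```

Call:
jog_arm:
  moves:
    - {"travel":[1,0,0],"spin":0,"claw":0.3}
    - {"travel":[2,0,0],"spin":0,"claw":0.3}
    - {"travel":[2,0,0],"spin":0,"claw":0.3}
    - {"travel":[2,0,0],"spin":0,"claw":0.3}
    - {"travel":[2,0,-40],"spin":0,"claw":0.3}
    - {"travel":[2,0,-90],"spin":0,"claw":0.3}
    - {"travel":[2,0,-140],"spin":0,"claw":0.3}
    - {"travel":[-20,0,-190],"spin":0,"claw":0.3}
    - {"travel":[-60,0,-220],"spin":0,"claw":0.3}
    - {"travel":[-100,0,-230],"spin":0,"claw":0.3}
    - {"travel":[-140,0,-230],"spin":0,"claw":0.3}
    - {"travel":[-180,0,-230],"spin":0,"claw":0.3}

```text
time_s: 8.6
position: [650.5, -172.9, 443.5]
ee_rot: [-3.141, 0.002, -2.988]
ft_force: [-1.0, 0.5, -0.8]
grip_width: 0.648
finger_force: 0.0
```

Call:
jog_arm:
  moves:
    - {"travel":[-20,0,0],"spin":0,"claw":0.3}
    - {"travel":[-20,0,0],"spin":0,"claw":0.3}
    - {"travel":[-20,0,0],"spin":0,"claw":0.3}

```text
time_s: 8.9
position: [668.3, -170.2, 441.8]
ee_rot: [3.141, -0.001, -2.988]
ft_force: [-1.3, -0.3, 0.7]
grip_width: 0.652
finger_force: 0.0
```

Run:
```python
from h import *
s=ctrl.state();print(s["time_s"],s["position"],s["ee_rot"],s["ft_force"],s["grip_width"])
shot("wrist","w3");C,im,_=shot("scene","s3");shot("side","d3")
a=im[150:240,190:310];w=cv2.imread("pics/w3.png")[:,:,::-1]
o=np.zeros((600,800,3),np.uint8);o[:300,:400]=cv2.resize(a,(400,300),interpolation=3)
b=load("d3")[1][190:340,320:450,::-1];o[:400,400:747]=cv2.resize(b,(347,400),interpolation=3)
o[300:550,:400]=cv2.resize(w,(400,250))
cv2.imwrite("pics/c3.png",o[:,:,::-1])
```

```text
8.9 [ 668.34908724 -170.21647844  441.80679725] [ 3.14120880e+00 -1.27971348e-03 -2.98773329e+00] [-1.25561275 -0.34894766  0.70600023] 0.651741293967606
```

View pics/c3.png

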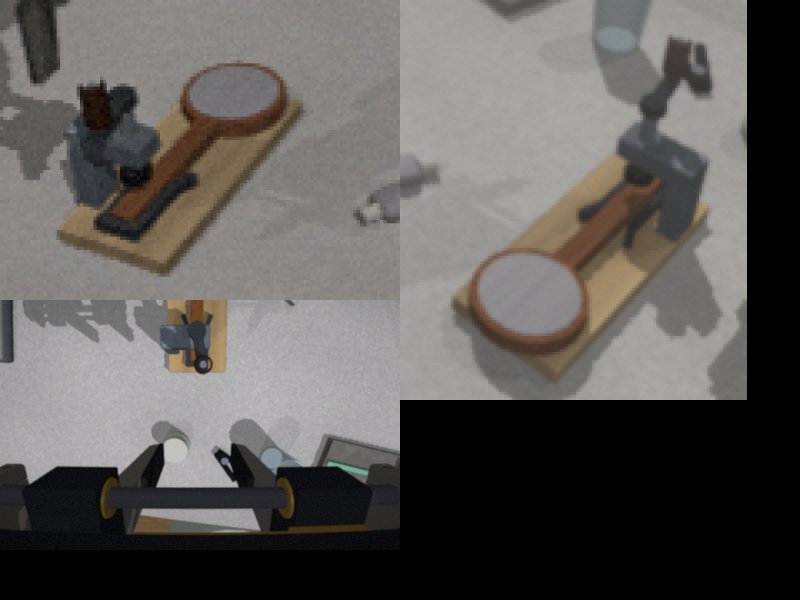

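The mirror sits in the channel against the stop (scene crop butt ≈125,218). In the wrist view the knob is at about (326,104) and the screw axis at (314,45). I'll locate both with depth.

```bash
cat > k.py <<'E'
from h import *
O=np.array([542.8,-189.]);a=3.2955;X=np.array([np.cos(a),np.sin(a)]);Y=np.array([-X[1],X[0]])
cl=lambda P:np.round([(P[0]-O[0])*X[0]+(P[1]-O[1])*X[1],(P[0]-O[0])*Y[0]+(P[1]-O[1])*Y[1],P[2]],1)
def above(f,box,zlo=110):
    C,im,d=load(f);x0,y0,x1,y1=box
    return np.array([np.r_[atdepth(C,(u,v),d[v,u]),u,v] for v in range(y0,y1) for u in range(x0,x1) if d[v,u]>0 and atdepth(C,(u,v),d[v,u])[2]>zlo])
E
python3 - <<'E'
from k import *
for f,b in(("w3",(270,0,370,160)),("scene0",(200,160,250,215)),("side0",(390,190,450,260))):
    P=above(f,b); Q=np.array([cl(p) for p in P])
    print(f,len(P),np.percentile(Q[:,2],[5,25,50,75,95,99,100]).round(1))
    for z in range(110,200,8):
        k=(Q[:,2]>=z)&(Q[:,2]<z+8)
        if k.sum()>3: print("  z",z,k.sum(),"x",np.percentile(Q[k,0],[2,50,98]).round(1),"y",np.percentile(Q[k,1],[2,50,98]).round(1))
w=cv2.imread("pics/w3.png")[0:160,240:400]; cv2.imwrite("pics/c4.png",cv2.resize(w,(640,640))[:600])
E
```

```text
w3 1858 [142.6 143.8 144.6 146.8 185.7 186.8 187.7]
  z 134 43 x [-47.1 -13.8  -2. ] y [-14.3   1.5  11.4]
  z 142 1356 x [-48.8  -9.7   9.4] y [-12.5  -2.5   9.5]
  z 150 8 x [-53.7 -48.  -44.8] y [-9.6 -5.8 -3.3]
  z 166 8 x [-54.7 -48.2 -46.7] y [-9.8 -4.3  0.2]
  z 174 21 x [-54.9 -47.2 -34.3] y [-17.4  -4.5   3.6]
  z 182 419 x [-54.2 -44.6 -34.4] y [-17.1  -7.2   2.7]
scene0 231 [118.  142.  146.1 168.6 184.3 187.3 187.9]
  z 110 12 x [-10.   -5.6   2. ] y [-8.7 -4.7  2.5]
  z 118 10 x [-11.6  -5.2  -1.8] y [-6.9 -5.2  2.1]
  z 134 33 x [-55.  -30.8  -0.1] y [-14.8 -10.7  -3. ]
  z 142 68 x [-55.9 -11.9   6.7] y [-15.9  -5.6   8.2]
  z 150 19 x [-58.  -53.2 -41.8] y [-18.2 -14.1  -1.7]
  z 158 21 x [-57.6 -51.7 -42.5] y [-18.3 -14.2  -0.2]
  z 166 22 x [-57.9 -52.9 -40.7] y [-18.3 -13.5  -2.3]
  z 174 21 x [-58.8 -55.5 -45.7] y [-18.4 -11.9   1.8]
  z 182 22 x [-56.9 -52.6 -39.9] y [-16.6 -11.6  -1.2]
side0 315 [118.4 142.8 146.2 168.  185.2 187.5 189.8]
  z 110 14 x [-0.5  4.2  5.7] y [-2.5  2.9  7. ]
  z 118 18 x [-1.4  4.2  6.2] y [-5.7  2.4  7.3]
  z 126 11 x [-1.7  4.5  7.4] y [-4.2  2.2  6.6]
  z 134 29 x [-44.2   6.3  11. ] y [-9.8  3.6 10.9]
  z 142 109 x [-39.7  -9.4   9.6] y [-11.2  -1.4  10.7]
  z 150 26 x [-47.4 -37.6 -33.8] y [-13.8  -3.    3. ]
  z 158 22 x [-45.3 -37.2 -34.5] y [-15.2  -4.6   3. ]
  z 166 26 x [-44.3 -37.2 -33.5] y [-16.2  -5.2   3.4]
  z 174 28 x [-47.1 -37.6 -33.8] y [-13.   -3.3   3.3]
  z 182 32 x [-49.7 -39.4 -35.2] y [-16.7  -5.2   1.9]
```

View pics/c4.png

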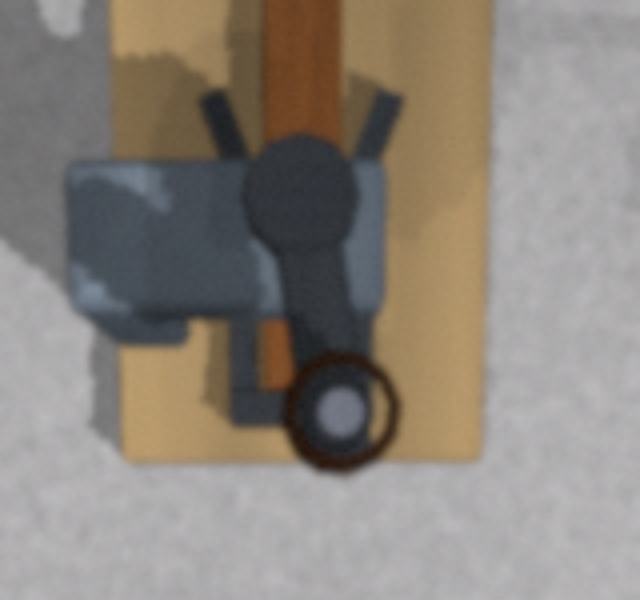

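Call:
jog_arm:
  moves:
    - {"travel":[45,5,30],"spin":0,"claw":0.1}
    - {"travel":[82,8,50],"spin":0,"claw":0.1}
    - {"travel":[82,8,80],"spin":0,"claw":0.1}
    - {"travel":[82,8,101],"spin":0,"claw":0.1}
    - {"travel":[82,8,101],"spin":0,"claw":0.1}
    - {"travel":[82,8,101],"spin":0,"claw":0.1}

```text
time_s: 9.65
position: [586.1, -175.3, 342.2]
ee_rot: [-3.142, 0.0, -2.989]
ft_force: [-0.7, -0.0, 0.6]
grip_width: 0.552
finger_force: 0.0
```

Call:
jog_arm:
  moves:
    - {"travel":[0,0,0],"spin":0,"claw":-1}
    - {"travel":[0,0,0],"spin":0,"claw":-1}
    - {"travel":[0,0,0],"spin":0,"claw":-1}
    - {"travel":[0,0,0],"spin":0,"claw":-1}
    - {"travel":[0,0,0],"spin":0,"claw":-1}
  grip_force: 30

```text
time_s: 10.15
position: [586.6, -175.3, 342.0]
ee_rot: [-3.141, 0.001, -2.988]
ft_force: [0.5, -2.2, 2.4]
grip_width: 0.23
finger_force: 30.0
```

```bash
cat > c.py <<'E'
from k import *
import sys
def st():
    s=ctrl.state(); p=cl(s["position"]); f=s["ft_force"]; F=np.array([f[:2]@X,f[:2]@Y])
    th=np.arctan2(p[1],p[0]); T=np.array([np.sin(th),-np.cos(th)]); N=np.array([np.cos(th),np.sin(th)])
    print("t",s["time_s"].__round__(2),"clamp",p,"r",np.hypot(*p[:2]).round(1),"th",np.degrees(th).round(1),"tan",(-F@T).round(2),"rad",(F@N).round(2),"fz",f[2].round(2),"grip",s["grip_width"].__round__(3),s["finger_force"])
def plan(th0,steps,deg,r=45.):
    a0=np.radians(th0)
    for i in range(1,steps+1):
        b=a0-np.radians(deg*i)
        print([round(r*(np.cos(b)-np.cos(a0)),1),round(-r*(np.sin(b)-np.sin(a0)),1),round(20*deg*i/360,2)],end=" ")
    print()
E
python3 -c "
from c import *
st(); th=np.degrees(np.arctan2(-7.2,-44.4)); print(th%360); plan(th,12,8); plan(th-96,12,8)"
```

```text
t 10.15 clamp [-45.4  -6.8 342. ] r 45.9 th -171.5 tan -2.2 rad -0.17 fz 2.38 grip 0.23 29.999430912430398
189.21102654081665
[np.float64(-0.6), np.float64(-6.3), 0.44] [np.float64(-0.3), np.float64(-12.5), 0.89] [np.float64(0.9), np.float64(-18.7), 1.33] [np.float64(2.9), np.float64(-24.6), 1.78] [np.float64(5.8), np.float64(-30.2), 2.22] [np.float64(9.3), np.float64(-35.4), 2.67] [np.float64(13.6), np.float64(-40.0), 3.11] [np.float64(18.5), np.float64(-44.0), 3.56] [np.float64(23.8), np.float64(-47.2), 4.0] [np.float64(29.6), np.float64(-49.7), 4.44] [np.float64(35.7), np.float64(-51.3), 4.89] [np.float64(41.9), np.float64(-52.1), 5.33] 
[np.float64(6.3), np.float64(0.1), 0.44] [np.float64(12.5), np.float64(1.0), 0.89] [np.float64(18.5), np.float64(2.9), 1.33] [np.float64(24.2), np.float64(5.5), 1.78] [np.float64(29.5), np.float64(8.9), 2.22] [np.float64(34.2), np.float64(13.0), 2.67] [np.float64(38.4), np.float64(17.7), 3.11] [np.float64(41.8), np.float64(23.0), 3.56] [np.float64(44.5), np.float64(28.6), 4.0] [np.float64(46.3), np.float64(34.6), 4.44] [np.float64(47.3), np.float64(40.8), 4.89] [np.float64(47.5), np.float64(47.1), 5.33]
```

Call:
jog_arm:
  moves:
    - {"travel":[-0.6,-6.3,0.44],"spin":0,"claw":-1}
    - {"travel":[-0.3,-12.5,0.89],"spin":0,"claw":-1}
    - {"travel":[0.9,-18.7,1.33],"spin":0,"claw":-1}
    - {"travel":[2.9,-24.6,1.78],"spin":0,"claw":-1}
    - {"travel":[5.8,-30.2,2.22],"spin":0,"claw":-1}
    - {"travel":[9.3,-35.4,2.67],"spin":0,"claw":-1}

```text
time_s: 10.75
position: [583.3, -211.5, 339.4]
ee_rot: [3.141, 0.002, -2.989]
ft_force: [2.9, 3.7, 5.6]
grip_width: 0.232
finger_force: 30.0
```

```bash
python3 -c "
from c import *
st(); plan(189.2-48,12,8); plan(189.2-48-96,12,8)"|sed 's/np.float64//g'
```

```text
t 10.75 clamp [-36.5  28.5 339.4] r 46.3 th 142.0 tan 4.66 rad 0.68 fz 5.55 grip 0.232 30.003054709074277
[(4.3), (-4.6), 0.44] [(9.1), (-8.6), 0.89] [(14.5), (-11.8), 1.33] [(20.3), (-14.3), 1.78] [(26.3), (-15.9), 2.22] [(32.6), (-16.7), 2.67] [(38.8), (-16.6), 3.11] [(45.0), (-15.7), 3.56] [(51.1), (-13.9), 4.0] [(56.7), (-11.2), 4.44] [(62.0), (-7.8), 4.89] [(66.8), (-3.7), 5.33] 
[(4.1), (4.7), 0.44] [(7.6), (10.0), 0.89] [(10.2), (15.7), 1.33] [(12.1), (21.7), 1.78] [(13.1), (27.9), 2.22] [(13.2), (34.1), 2.67] [(12.5), (40.4), 3.11] [(10.9), (46.4), 3.56] [(8.5), (52.2), 4.0] [(5.2), (57.6), 4.44] [(1.3), (62.5), 4.89] [(-3.3), (66.8), 5.33]
```

Call:
jog_arm:
  moves:
    - {"travel":[4.3,-4.6,0.44],"spin":0,"claw":-1}
    - {"travel":[9.1,-8.6,0.89],"spin":0,"claw":-1}
    - {"travel":[14.5,-11.8,1.33],"spin":0,"claw":-1}
    - {"travel":[20.3,-14.3,1.78],"spin":0,"claw":-1}
    - {"travel":[26.3,-15.9,2.22],"spin":0,"claw":-1}
    - {"travel":[32.6,-16.7,2.67],"spin":0,"claw":-1}
    - {"travel":[38.8,-16.6,3.11],"spin":0,"claw":-1}
    - {"travel":[45.0,-15.7,3.56],"spin":0,"claw":-1}
    - {"travel":[51.1,-13.9,4.0],"spin":0,"claw":-1}
    - {"travel":[56.7,-11.2,4.44],"spin":0,"claw":-1}
    - {"travel":[62.0,-7.8,4.89],"spin":0,"claw":-1}
    - {"travel":[66.8,-3.7,5.33],"spin":0,"claw":-1}

```text
time_s: 11.95
position: [518.0, -226.5, 334.3]
ee_rot: [-3.139, 0.003, -2.988]
ft_force: [4.2, -4.2, 0.9]
grip_width: 0.235
finger_force: 30.0
```

```bash
python3 -c "
from c import *
st(); plan(45.2,5,8); plan(5.2,4,8)"|sed 's/np.float64//g'
python3 - <<'E'
from k import *
# pad gap from scene: dark pad pixels under bridge vs handle
shot("scene","s5");C,im,d=load("s5")
w=im[170:225,205:265];cv2.imwrite("pics/c5.png",cv2.resize(w,(600,550),interpolation=3))
E
```

```text
t 11.95 clamp [ 30.3  33.2 334.3] r 44.9 th 47.6 tan 5.83 rad 1.13 fz 0.85 grip 0.235 29.998655281779065
[(4.1), (4.7), 0.44] [(7.6), (10.0), 0.89] [(10.2), (15.7), 1.33] [(12.1), (21.7), 1.78] [(13.1), (27.9), 2.22] 
[(0.1), (6.3), 0.44] [(-0.6), (12.5), 0.89] [(-2.2), (18.6), 1.33] [(-4.6), (24.4), 1.78]
```

View pics/c5.png

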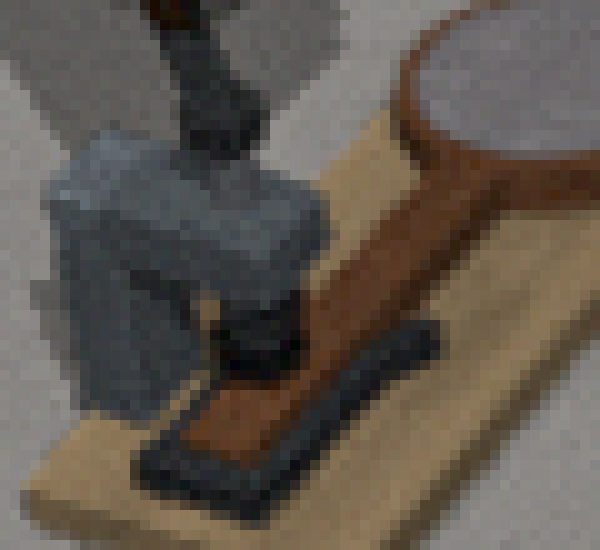

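```bash
python3 -c "
from k import *
C,im,d=load('s5')
for z in (36,40,44,48,52):print(z,np.round(proj(C,[542.8+9.5,-189+10.3,z]),1))
print('stop',np.round(proj(C,[572.5,-184.4,36]),1),'frame far top',np.round(proj(C,[*(O+(225-30-10)*0*X),18]),1))
for v in range(198,216): print(v,im[v,228:234].max(1), im[v,231])"
```

```text
36 [232.1 210.5]
40 [231.9 209.4]
44 [231.7 208.3]
48 [231.5 207.3]
52 [231.4 206.2]
stop [225.9 213.6] frame far top [232.4 212.1]
198 [59 57 56 61 59 56] [61 58 52]
199 [63 58 62 67 62 47] [67 64 60]
200 [47 47 47 61 42 20] [61 60 55]
201 [39 34 26 18 27 23] [18 16 16]
202 [30 24 32 33 34 26] [33 30 27]
203 [33 34 35 31 26 29] [30 31 29]
204 [19 34 37 40 39 19] [40 39 39]
205 [18 21 20 23 15 10] [22 19 23]
206 [13 10 10 16 19 13] [16 15 12]
207 [23 16 16 18 21 36] [18 13 12]
208 [59 56 46 39 48 70] [12 22 39]
209 [91 99 93 90 87 96] [38 60 90]
210 [ 93  94  95 100  98  96] [ 45  67 100]
211 [ 85  95  94 103 100  69] [ 48  65 103]
212 [90 95 94 90 69 61] [38 58 90]
213 [96 98 94 72 58 46] [30 46 72]
214 [95 92 81 56 49 53] [14 30 56]
215 [83 72 62 59 44 57] [35 44 59]
```

Call:
jog_arm:
  moves:
    - {"travel":[4.1,4.7,0.44],"spin":0,"claw":-1}
    - {"travel":[7.6,10.0,0.89],"spin":0,"claw":-1}
    - {"travel":[10.2,15.7,1.33],"spin":0,"claw":-1}
    - {"travel":[12.1,21.7,1.78],"spin":0,"claw":-1}
    - {"travel":[13.1,27.9,2.22],"spin":0,"claw":-1}

```text
time_s: 12.5
position: [500.2, -200.6, 331.8]
ee_rot: [-3.139, 0.001, -2.988]
ft_force: [0.3, -6.0, 3.3]
grip_width: 0.228
finger_force: 30.0
```

```bash
python3 -c "
from c import *
st(); plan(5.2,3,5);plan(-9.8,3,5);plan(-24.8,3,5);plan(-39.8,3,5);plan(-54.8,3,5);plan(-69.8,3,5);plan(-84.8,3,5);plan(-99.8,3,5);plan(-114.8,3,5);plan(-129.8,3,5);plan(-144.8,3,5)"|sed 's/np.float64//g'
```

```text
t 12.5 clamp [ 43.9   5.  331.8] r 44.2 th 6.5 tan 5.85 rad 1.28 fz 3.26 grip 0.228 30.000550501790713
[(0.2), (3.9), 0.28] [(0.0), (7.8), 0.56] [(-0.5), (11.7), 0.83] 
[(-0.8), (3.8), 0.28] [(-2.0), (7.6), 0.56] [(-3.5), (11.2), 0.83] 
[(-1.8), (3.5), 0.28] [(-3.9), (6.8), 0.56] [(-6.3), (9.9), 0.83] 
[(-2.6), (2.9), 0.28] [(-5.5), (5.6), 0.56] [(-8.6), (8.0), 0.83] 
[(-3.3), (2.1), 0.28] [(-6.8), (3.9), 0.56] [(-10.4), (5.5), 0.83] 
[(-3.7), (1.2), 0.28] [(-7.6), (2.1), 0.56] [(-11.5), (2.6), 0.83] 
[(-3.9), (0.2), 0.28] [(-7.8), (0.0), 0.56] [(-11.7), (-0.5), 0.83] 
[(-3.8), (-0.8), 0.28] [(-7.6), (-2.0), 0.56] [(-11.2), (-3.5), 0.83] 
[(-3.5), (-1.8), 0.28] [(-6.8), (-3.9), 0.56] [(-9.9), (-6.3), 0.83] 
[(-2.9), (-2.6), 0.28] [(-5.6), (-5.5), 0.56] [(-8.0), (-8.6), 0.83] 
[(-2.1), (-3.3), 0.28] [(-3.9), (-6.8), 0.56] [(-5.5), (-10.4), 0.83]
```

Call:
jog_arm:
  moves:
    - {"travel":[0.2,3.9,0.28],"spin":0,"claw":-1}
    - {"travel":[0,7.8,0.56],"spin":0,"claw":-1}
    - {"travel":[-0.5,11.7,0.83],"spin":0,"claw":-1}

```text
time_s: 12.8
position: [498.8, -188.7, 330.9]
ee_rot: [-3.14, 0.0, -2.988]
ft_force: [-0.8, -4.5, 4.7]
grip_width: 0.231
finger_force: 30.0
```

```bash
python3 -c "from c import *;st()"
```

```text
t 12.8 clamp [ 43.4  -7.  330.9] r 44.0 th -9.2 tan 4.52 rad 0.74 fz 4.71 grip 0.231 30.00277532846667
```

Call:
jog_arm:
  moves:
    - {"travel":[-0.8,3.8,0.28],"spin":0,"claw":-1}
    - {"travel":[-2.0,7.6,0.56],"spin":0,"claw":-1}
    - {"travel":[-3.5,11.2,0.83],"spin":0,"claw":-1}

```text
time_s: 13.1
position: [500.6, -177.0, 330.0]
ee_rot: [-3.14, 0.0, -2.988]
ft_force: [-0.9, -4.2, 5.6]
grip_width: 0.233
finger_force: 30.0
```

```bash
python3 -c "from c import *;st()"
```

```text
t 13.1 clamp [ 39.9 -18.3 330. ] r 43.9 th -24.6 tan 4.28 rad -0.33 fz 5.6 grip 0.233 30.00452582084108
```

Call:
jog_arm:
  moves:
    - {"travel":[-1.8,3.5,0.28],"spin":0,"claw":-1}
    - {"travel":[-3.9,6.8,0.56],"spin":0,"claw":-1}
    - {"travel":[-6.3,9.9,0.83],"spin":0,"claw":-1}

```text
time_s: 13.4
position: [505.3, -166.3, 329.1]
ee_rot: [-3.14, 0.0, -2.988]
ft_force: [-1.4, -5.9, 5.8]
grip_width: 0.227
finger_force: 30.0
```

```bash
python3 -c "from c import *;st()"
```

```text
t 13.4 clamp [ 33.6 -28.2 329.1] r 43.9 th -40.0 tan 5.76 rad -1.86 fz 5.83 grip 0.227 30.006833632232883
```

Call:
jog_arm:
  moves:
    - {"travel":[-2.6,2.9,0.28],"spin":0,"claw":-1}
    - {"travel":[-5.5,5.6,0.56],"spin":0,"claw":-1}
    - {"travel":[-8.6,8.0,0.83],"spin":0,"claw":-1}

```text
time_s: 13.7
position: [512.5, -157.1, 328.3]
ee_rot: [-3.14, -0.0, -2.988]
ft_force: [-1.4, -4.5, 6.1]
grip_width: 0.226
finger_force: 30.0
```

```bash
python3 -c "from c import *;st()"
```

```text
t 13.7 clamp [ 25.  -36.1 328.3] r 43.9 th -55.3 tan 4.15 rad -2.33 fz 6.05 grip 0.226 30.00985282676993
```

Call:
jog_arm:
  moves:
    - {"travel":[-3.3,2.1,0.28],"spin":0,"claw":-1}

```text
time_s: 13.8
position: [515.5, -154.5, 328.0]
ee_rot: [-3.14, -0.0, -2.988]
ft_force: [-1.6, -6.2, 5.9]
grip_width: 0.228
finger_force: 30.0
```

Call:
jog_arm:
  moves:
    - {"travel":[-3.5,1.8,0.28],"spin":0,"claw":-1}

```text
time_s: 13.9
position: [518.6, -152.2, 327.7]
ee_rot: [-3.14, -0.001, -2.988]
ft_force: [-1.6, -5.4, 5.7]
grip_width: 0.232
finger_force: 30.0
```

Call:
jog_arm:
  moves:
    - {"travel":[-3.6,1.6,0.28],"spin":0,"claw":-1}

```text
time_s: 14.0
position: [521.9, -150.2, 327.4]
ee_rot: [-3.14, -0.001, -2.988]
ft_force: [-2.3, -6.0, 6.8]
grip_width: 0.236
finger_force: 30.0
```

Call:
jog_arm:
  moves:
    - {"travel":[-3.7,1.2,0.28],"spin":0,"claw":-1}

```text
time_s: 14.1
position: [525.3, -148.4, 327.1]
ee_rot: [-3.14, -0.001, -2.988]
ft_force: [-2.3, -6.4, 7.5]
grip_width: 0.232
finger_force: 30.0
```

Call:
jog_arm:
  moves:
    - {"travel":[-3.9,0.9,0.28],"spin":0,"claw":-1}

```text
time_s: 14.2
position: [529.0, -147.0, 326.8]
ee_rot: [-3.14, -0.001, -2.988]
ft_force: [-4.1, -5.2, 6.5]
grip_width: 0.234
finger_force: 30.0
```

```bash
python3 -c "from c import *;st()"
```

```text
t 14.2 clamp [  7.2 -43.7 326.8] r 44.3 th -80.6 tan 5.5 rad -3.64 fz 6.46 grip 0.234 30.016873157655937
```

```bash
cat > t.py <<'E'
from k import *
A=np.array([-0.7,0.3])
def tan(rows):
    for x,y,fx,fy in rows:
        p=cl([x,y,0])[:2]-A; th=np.arctan2(p[1],p[0]); F=np.array([np.dot([fx,fy],X),np.dot([fx,fy],Y)])
        print(np.degrees(th).round(1),"tan",(-F@[np.sin(th),-np.cos(th)]).round(2),"rad",(F@[np.cos(th),np.sin(th)]).round(2))
E
python3 -c "
from t import *
tan([(500.2,-200.6,.3,-6),(498.8,-188.7,-.8,-4.5),(500.6,-177,-.9,-4.2),(505.3,-166.3,-1.4,-5.9),(512.5,-157.1,-1.4,-4.5),(515.5,-154.5,-1.6,-6.2),(518.6,-152.2,-1.6,-5.4),(521.9,-150.2,-2.3,-6),(525.3,-148.4,-2.3,-6.4),(529,-147,-4.1,-5.2)])
from c import plan
for a in (-79.8,-104.8,-129.8):plan(a,5,5)"|sed 's/np.float64//g'
```

```text
5.9 tan 5.88 rad 1.23
-9.4 tan 4.51 rad 0.75
-24.6 tan 4.29 rad -0.28
-39.7 tan 5.78 rad -1.83
-54.7 tan 4.14 rad -2.26
-59.9 tan 5.14 rad -3.82
-64.8 tan 4.35 rad -3.58
-69.8 tan 4.92 rad -4.13
-74.7 tan 4.72 rad -4.9
-79.8 tan 5.57 rad -3.58
[(-3.9), (0.5), 0.28] [(-7.8), (0.7), 0.56] [(-11.7), (0.6), 0.83] [(-15.6), (0.1), 1.11] [(-19.5), (-0.8), 1.39] 
[(-3.7), (-1.2), 0.28] [(-7.4), (-2.7), 0.56] [(-10.9), (-4.5), 0.83] [(-14.2), (-6.6), 1.11] [(-17.3), (-8.9), 1.39] 
[(-2.9), (-2.6), 0.28] [(-5.6), (-5.5), 0.56] [(-8.0), (-8.6), 0.83] [(-10.1), (-11.9), 1.11] [(-11.9), (-15.4), 1.39]
```

Call:
jog_arm:
  moves:
    - {"travel":[-3.9,0.5,0.28],"spin":0,"claw":-1}

```text
time_s: 14.3
position: [532.7, -145.8, 326.5]
ee_rot: [-3.141, -0.001, -2.988]
ft_force: [-2.7, -5.1, 7.5]
grip_width: 0.232
finger_force: 30.0
```

Call:
jog_arm:
  moves:
    - {"travel":[-3.9,0.2,0.28],"spin":0,"claw":-1}

```text
time_s: 14.4
position: [536.4, -145.0, 326.2]
ee_rot: [-3.141, -0.002, -2.988]
ft_force: [-3.0, -5.3, 7.2]
grip_width: 0.233
finger_force: 30.0
```

Call:
jog_arm:
  moves:
    - {"travel":[-3.9,-0.1,0.28],"spin":0,"claw":-1}

```text
time_s: 14.5
position: [540.2, -144.5, 326.0]
ee_rot: [-3.141, -0.002, -2.988]
ft_force: [-4.0, -5.6, 7.8]
grip_width: 0.229
finger_force: 30.0
```

Call:
jog_arm:
  moves:
    - {"travel":[-3.9,-0.5,0.28],"spin":0,"claw":-1}

```text
time_s: 14.6
position: [544.1, -144.4, 325.6]
ee_rot: [-3.141, -0.002, -2.988]
ft_force: [-4.3, -4.4, 8.4]
grip_width: 0.231
finger_force: 30.0
```

Call:
jog_arm:
  moves:
    - {"travel":[-3.9,-0.9,0.28],"spin":0,"claw":-1}

```text
time_s: 14.7
position: [548.0, -144.5, 325.4]
ee_rot: [-3.141, -0.002, -2.988]
ft_force: [-4.6, -3.5, 9.1]
grip_width: 0.231
finger_force: 30.0
```

```bash
python3 -c "from c import *;st()"
```

```text
t 14.7 clamp [-12.  -43.1 325.4] r 44.7 th -105.6 tan 4.2 rad -4.01 fz 9.12 grip 0.231 30.02046384011919
```

Call:
jog_arm:
  moves:
    - {"travel":[-3.7,-1.2,0.1],"spin":0,"claw":-1}

```text
time_s: 14.8
position: [551.8, -145.1, 325.2]
ee_rot: [3.141, -0.003, -2.988]
ft_force: [-4.9, -3.6, 7.9]
grip_width: 0.23
finger_force: 30.0
```

Call:
jog_arm:
  moves:
    - {"travel":[-3.7,-1.5,0.1],"spin":0,"claw":-1}

```text
time_s: 14.9
position: [555.5, -145.9, 324.9]
ee_rot: [3.141, -0.003, -2.988]
ft_force: [-5.1, -2.1, 6.4]
grip_width: 0.229
finger_force: 30.0
```

Call:
jog_arm:
  moves:
    - {"travel":[-3.5,-1.8,0.2],"spin":0,"claw":-1}

```text
time_s: 15.0
position: [559.2, -147.0, 324.7]
ee_rot: [3.141, -0.003, -2.988]
ft_force: [-5.4, -0.8, 6.4]
grip_width: 0.231
finger_force: 30.0
```

Call:
jog_arm:
  moves:
    - {"travel":[-3.3,-2.1,0.28],"spin":0,"claw":-1}

```text
time_s: 15.1
position: [562.8, -148.5, 324.4]
ee_rot: [3.14, -0.003, -2.988]
ft_force: [-4.6, 0.4, 7.5]
grip_width: 0.23
finger_force: 30.0
```

```bash
python3 -c "from c import *;st()"
```

```text
t 15.1 clamp [-25.9 -37.  324.4] r 45.2 th -125.0 tan 4.29 rad -1.68 fz 7.46 grip 0.23 30.010310693578504
```

Call:
jog_arm:
  moves:
    - {"travel":[-3.1,-2.3,0.28],"spin":0,"claw":-1}

```text
time_s: 15.2
position: [566.2, -150.2, 324.1]
ee_rot: [3.14, -0.003, -2.988]
ft_force: [-4.6, 1.4, 7.8]
grip_width: 0.231
finger_force: 30.0
```

Call:
jog_arm:
  moves:
    - {"travel":[-2.9,-2.6,0.28],"spin":0,"claw":-1}

```text
time_s: 15.3
position: [569.5, -152.2, 323.8]
ee_rot: [3.14, -0.003, -2.988]
ft_force: [-4.7, 1.8, 7.6]
grip_width: 0.229
finger_force: 30.0
```

Call:
jog_arm:
  moves:
    - {"travel":[-2.7,-2.9,0.28],"spin":0,"claw":-1}

```text
time_s: 15.4
position: [572.6, -154.6, 323.5]
ee_rot: [3.14, -0.003, -2.988]
ft_force: [-4.3, 2.5, 7.7]
grip_width: 0.23
finger_force: 30.0
```

Call:
jog_arm:
  moves:
    - {"travel":[-2.4,-3.1,0.28],"spin":0,"claw":-1}

```text
time_s: 15.5
position: [575.6, -157.2, 323.3]
ee_rot: [3.14, -0.002, -2.989]
ft_force: [-4.9, 2.5, 8.5]
grip_width: 0.234
finger_force: 30.0
```

Run:
```python
from c import *
st()
shot("scene","s6");C,im,d=load('s6')
for v in range(204,216): print(v,im[v,228:235].max(1))
```

```text
t 15.5 clamp [-37.3 -26.4 323.3] r 45.7 th -144.7 tan 5.23 rad -1.78 fz 8.46 grip 0.234 30.00493948085932
204 [26 43 54 42 31 26 24]
205 [32 26 30 41 33 26 11]
206 [26 31 36 40 23 29 16]
207 [24 31 36 25 35 25  0]
208 [13 13 18 21 22 14 15]
209 [ 5 18 10  9 23 12 16]
210 [48 29 27 32 43 38 42]
211 [90 88 84 86 97 65 64]
212 [ 93  99 102  92  75  63  57]
213 [ 97 101  92  76  54  52  48]
214 [96 99 74 60 51 47 51]
215 [78 72 61 52 53 43 43]
```

```bash
python3 -c "
from t import *
tan([(532.7,-145.8,-2.7,-5.1),(536.4,-145,-3,-5.3),(540.2,-144.5,-4,-5.6),(544.1,-144.4,-4.3,-4.4),(548,-144.5,-4.6,-3.5),(551.8,-145.1,-4.9,-3.6),(555.5,-145.9,-5.1,-2.1),(559.2,-147,-5.4,-.8),(562.8,-148.5,-4.6,.4),(566.2,-150.2,-4.6,1.4),(569.5,-152.2,-4.7,1.8),(572.6,-154.6,-4.3,2.5),(575.6,-157.2,-4.9,2.5)])"
```

```text
-84.7 tan 3.86 rad -4.29
-89.6 tan 3.81 rad -4.75
-94.6 tan 4.4 rad -5.29
-99.5 tan 4.25 rad -4.45
-104.6 tan 4.23 rad -3.94
-109.4 tan 4.16 rad -4.44
-114.3 tan 4.35 rad -3.39
-119.1 tan 4.79 rad -2.62
-124.1 tan 4.33 rad -1.61
-129.0 tan 4.68 rad -1.1
-133.8 tan 4.88 rad -1.22
-138.9 tan 4.9 rad -0.85
-143.9 tan 5.23 rad -1.7
```

Call:
jog_arm:
  moves:
    - {"travel":[-2.1,-3.3,0.28],"spin":0,"claw":-1}

```text
time_s: 15.65
position: [578.1, -159.9, 323.0]
ee_rot: [3.139, -0.002, -2.989]
ft_force: [-4.1, 4.0, 8.1]
grip_width: 0.229
finger_force: 30.0
```

Call:
jog_arm:
  moves:
    - {"travel":[-1.8,-3.5,0.28],"spin":0,"claw":-1}

```text
time_s: 15.75
position: [580.6, -163.1, 322.8]
ee_rot: [3.139, -0.002, -2.989]
ft_force: [-3.7, 5.1, 8.3]
grip_width: 0.233
finger_force: 30.0
```

```bash
python3 -c "from c import *;st()"
```

```text
t 15.75 clamp [-41.3 -19.8 322.8] r 45.8 th -154.4 tan 6.3 rad -0.18 fz 8.25 grip 0.233 30.003491340758046
```

Call:
jog_arm:
  moves:
    - {"travel":[-1.5,-3.6,0.2],"spin":0,"claw":-1}

```text
time_s: 15.85
position: [582.7, -166.3, 322.6]
ee_rot: [3.139, -0.002, -2.989]
ft_force: [-2.9, 5.0, 7.6]
grip_width: 0.231
finger_force: 30.0
```

Call:
jog_arm:
  moves:
    - {"travel":[-1.2,-3.7,0.2],"spin":0,"claw":-1}

```text
time_s: 15.95
position: [584.5, -169.7, 322.4]
ee_rot: [3.139, -0.001, -2.989]
ft_force: [-1.3, 6.2, 6.5]
grip_width: 0.23
finger_force: 30.0
```

```bash
python3 -c "
from c import *
st()
from t import *
s=ctrl.state();
tan([(578.1,-159.9,-4.1,4),(580.6,-163.1,-3.7,5.1),(*s['position'][:2],*s['ft_force'][:2])])"
```

```text
t 15.95 clamp [-44.2 -12.7 322.4] r 46.0 th -164.0 tan 6.18 rad 1.47 fz 6.51 grip 0.23 30.001981123932637
-148.6 tan 5.7 rad -0.54
-153.7 tan 6.3 rad -0.09
-163.4 tan 6.16 rad 1.54
```

Call:
jog_arm:
  moves:
    - {"travel":[-0.5,-1.9,0.1],"spin":0,"claw":-1}

```text
time_s: 16.05
position: [585.3, -171.5, 322.2]
ee_rot: [3.138, -0.001, -2.989]
ft_force: [-1.1, 7.9, 6.5]
grip_width: 0.229
finger_force: 30.0
```

Call:
jog_arm:
  moves:
    - {"travel":[-0.4,-1.9,0.1],"spin":0,"claw":-1}

```text
time_s: 16.15
position: [586.0, -173.1, 322.1]
ee_rot: [3.138, -0.001, -2.989]
ft_force: [-0.1, 8.2, 6.6]
grip_width: 0.228
finger_force: 30.0
```

Call:
jog_arm:
  moves:
    - {"travel":[-0.3,-1.9,0.1],"spin":0,"claw":-1}

```text
time_s: 16.25
position: [586.7, -174.9, 322.0]
ee_rot: [3.138, -0.001, -2.989]
ft_force: [-1.0, 7.1, 6.2]
grip_width: 0.23
finger_force: 30.0
```

Call:
jog_arm:
  moves:
    - {"travel":[-0.2,-2.0,0.1],"spin":0,"claw":-1}

```text
time_s: 16.35
position: [587.2, -176.8, 321.9]
ee_rot: [3.138, -0.001, -2.989]
ft_force: [-0.4, 7.4, 5.7]
grip_width: 0.232
finger_force: 30.0
```

```bash
python3 -c "from c import *;st()"
```

```text
t 16.35 clamp [-45.8  -5.3 321.9] r 46.1 th -173.4 tan 7.28 rad 1.59 fz 5.66 grip 0.232 30.00114973190648
```

```bash
cat > fit.py <<'E'
from k import *
from scipy.optimize import least_squares
import sys
D=np.array([(583.3,-211.5,2.9,3.7),(518,-226.5,4.2,-4.2),(500.2,-200.6,.3,-6),(498.8,-188.7,-.8,-4.5),(500.6,-177,-.9,-4.2),(505.3,-166.3,-1.4,-5.9),(512.5,-157.1,-1.4,-4.5),(515.5,-154.5,-1.6,-6.2),(518.6,-152.2,-1.6,-5.4),(521.9,-150.2,-2.3,-6),(525.3,-148.4,-2.3,-6.4),(529,-147,-4.1,-5.2),
(532.7,-145.8,-2.7,-5.1),(536.4,-145,-3,-5.3),(540.2,-144.5,-4,-5.6),(544.1,-144.4,-4.3,-4.4),(548,-144.5,-4.6,-3.5),(551.8,-145.1,-4.9,-3.6),(555.5,-145.9,-5.1,-2.1),(559.2,-147,-5.4,-.8),(562.8,-148.5,-4.6,.4),(566.2,-150.2,-4.6,1.4),(569.5,-152.2,-4.7,1.8),(572.6,-154.6,-4.3,2.5),(575.6,-157.2,-4.9,2.5),
(578.1,-159.9,-4.1,4),(580.6,-163.1,-3.7,5.1),(582.7,-166.3,-2.9,5),(584.5,-169.7,-1.3,6.2),(585.3,-171.5,-1.1,7.9),(586,-173.1,-.1,8.2),(586.7,-174.9,-1,7.1),(587.2,-176.8,-.4,7.4)]+eval(sys.argv[1] if len(sys.argv)>1 else "[]"))
A=np.array([-0.7,0.3])
P=np.array([cl([x,y,0])[:2]-A for x,y,_,_ in D]); th=np.arctan2(P[:,1],P[:,0]); th=np.unwrap(np.where(th>2.0,th,th))
T=np.c_[np.sin(th),-np.cos(th)]; F=np.c_[D[:,2:]@X,D[:,2:]@Y]; tan=-(F*T).sum(1)
print(np.c_[np.degrees(th),tan][-14:].round(1).tolist())
for biased in(0,1):
  best=[]
  for c in np.radians(np.arange(-190,-110,1)):
    sq=89*np.maximum(0,c-th)
    M=np.c_[np.ones(len(th)),-T] if biased else np.ones((len(th),1))
    y=tan-0.071*sq; w,_,_,_=np.linalg.lstsq(M,y,rcond=None); best.append((np.sum((M@w-y)**2),np.degrees(c),w.round(2)))
  b=min(best,key=lambda v:v[0]); ok=[v[1] for v in best if v[0]<b[0]*(1+4/len(th))]
  print("bias" if biased else "nobias",b,"2sig",min(ok),max(ok),"squeeze now",89*(np.radians(b[1])-th[-1]))
E
python3 fit.py
```

```text
[[-119.1, 4.8], [-124.1, 4.3], [-129.0, 4.7], [-133.8, 4.9], [-138.9, 4.9], [-143.9, 5.2], [-148.6, 5.7], [-153.7, 6.3], [-158.5, 5.8], [-163.4, 6.2], [-165.8, 7.7], [-168.0, 7.7], [-170.5, 7.1], [-173.0, 7.2]]
nobias (np.float64(10.954805427412163), np.float64(-145.0), array([4.72])) 2sig -148.0 -140.0 squeeze now 43.5429131293635
bias (np.float64(9.05569518923236), np.float64(-142.0), array([ 4.92, -0.39,  0.31])) 2sig -150.0 -137.0 squeeze now 48.202942232188384
```

Call:
jog_arm:
  moves:
    - {"travel":[-0.1,-2.0,0.1],"spin":0,"claw":-1}

```text
time_s: 16.45
position: [587.7, -178.6, 321.8]
ee_rot: [3.138, -0.001, -2.989]
ft_force: [0.3, 8.1, 6.0]
grip_width: 0.23
finger_force: 30.0
```

```bash
python3 -c "
from h import *
s=ctrl.state();print([tuple(np.r_[s['position'][:2],s['ft_force'][:2]].round(2).tolist())])" > l; cat l; python3 fit.py "$(cat l)"
```

```text
[(587.71, -178.64, 0.33, 8.14)]
[[-124.1, 4.3], [-129.0, 4.7], [-133.8, 4.9], [-138.9, 4.9], [-143.9, 5.2], [-148.6, 5.7], [-153.7, 6.3], [-158.5, 5.8], [-163.4, 6.2], [-165.8, 7.7], [-168.0, 7.7], [-170.5, 7.1], [-173.0, 7.2], [-175.3, 7.8]]
nobias (np.float64(11.003187277161365), np.float64(-145.0), array([4.71])) 2sig -148.0 -141.0 squeeze now 47.113791262445126
bias (np.float64(9.19999024686805), np.float64(-143.0), array([ 4.93, -0.4 ,  0.28])) 2sig -151.0 -137.0 squeeze now 50.22047733099504
```

Squeeze is estimated at about 49 N, so I'll release and lift away.

Call:
jog_arm:
  moves:
    - {"travel":[0,0,0],"spin":0,"claw":0.1}
    - {"travel":[0,0,0],"spin":0,"claw":0.1}
    - {"travel":[0,0,0],"spin":0,"claw":0.1}
    - {"travel":[0,0,0],"spin":0,"claw":0.1}
    - {"travel":[0,0,-30],"spin":0,"claw":0.1}
    - {"travel":[0,0,-70],"spin":0,"claw":0.1}
    - {"travel":[-30,0,-110],"spin":0,"claw":0.1}
    - {"travel":[-70,0,-120],"spin":0,"claw":0.1}
    - {"travel":[-84,0,-120],"spin":0,"claw":0.1}
    - {"travel":[-84,0,-120],"spin":0,"claw":0.1}
    - {"travel":[-84,0,-120],"spin":0,"claw":0.1}

```text
time_s: 17.55
position: [670.2, -167.0, 440.9]
ee_rot: [3.141, -0.002, -2.988]
ft_force: [0.0, 0.5, 0.3]
grip_width: 0.552
finger_force: 0.0
```

Run:
```python
from k import *
s=ctrl.state();print(s["time_s"],s["ft_force"])
shot("wrist","w7");shot("scene","s7")
P=above("w7",(250,0,400,180),158);Q=np.array([cl(p) for p in P]);k=Q[:,2]>Q[:,2].max()-5
c=(Q[k].min(0)+Q[k].max(0))/2;print("knob",c,np.degrees(np.arctan2(c[1],c[0])),Q[k][:,2].mean(),Q[k].mean(0))
a=cv2.imread("pics/s7.png")[160:230,200:300];b=cv2.imread("pics/w7.png")[0:200,220:420]
o=np.zeros((400,800,3),np.uint8);o[:280,:400]=cv2.resize(a,(400,280),interpolation=3);o[:,400:]=cv2.resize(b,(400,400));cv2.imwrite("pics/c7.png",o)
```

```text
17.55 [0.03139481 0.47238517 0.33816903]
knob [-44.6   -5.35 166.25] -173.15975944530973 165.265503875969 [-44.79767442  -5.21472868 165.26550388]
```

View pics/c7.png

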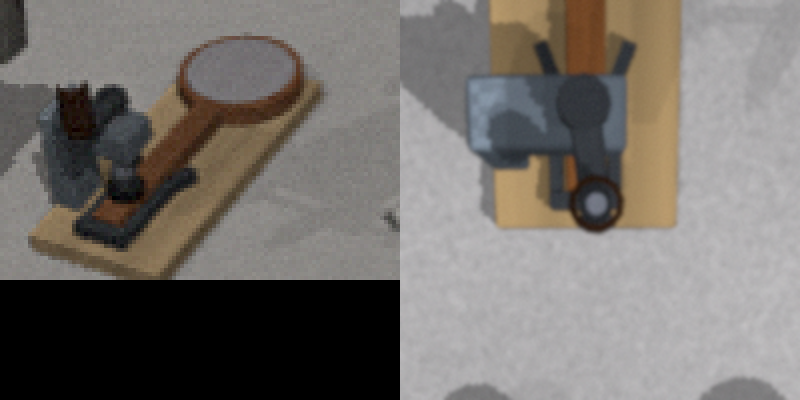

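The pad is on the handle (crop 125,190), the butt is against the stop, and the knob stayed where I left it. I'll hand in.

```bash
python3 -c "
from workcell import ctrl
print(ctrl.hand_in())"
```

```text
the job is handed in; nothing more can be done
None
```

I handed the job in at about 18 s: the mirror lies face up with its butt against the stop, clamped at an estimated 45–50 N (judged from push readings at the knob, with roughly ±10 N uncertainty). The gripper is clear, and I saw nothing else disturbed; the hand-in gave no verdict.

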